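# Sort the worktop: spices, produce and scrubbing brush to their places

## Task

Tidy the things along the front of the worktop: stand the two spice jars upright in the wells of the wooden spice rack, one fully down in each; put the lemon and the garlic in the slatted crate, one in each bay, either way round; and lay the scrubbing brush lengthways in the middle of the dark tray, bristles down on the tray's floor. Leave the tin and the pasta jar at the back where they are, with everything let go and at rest at the end.

Things in the scene. Friction and masses are not known exactly. Their poses are not given: they have to be found in the camera images.
- spice_a: spice jar: upright glass cylinder with a black screw cap, 41 mm diameter, 105 mm tall (cap from 84 mm up), 0.11 kg, standing on the worktop; origin at the centre of its underside, z up along its axis; one of two alike jars, which are interchangeable
- spice_b: spice jar: upright glass cylinder with a black screw cap, 41 mm diameter, 105 mm tall (cap from 84 mm up), 0.11 kg, standing on the worktop; origin at the centre of its underside, z up along its axis; the second of the two alike jars
- lemon_mid (a point): yellow lemon, 71 mm long (its own x) by 53 mm wide (its own y) by 51 mm tall, 0.085 kg, lying on the worktop; this point is its middle, 25.5 mm above its underside; z up as it lies at the start. Grasp across its own y. It may roll once let go
- garlic_mid (a point): pale pinkish garlic bulb, round, 56 mm across and 56 mm tall with its tip up, widest in the lower half, 0.034 kg, standing on the worktop; this point is on its axis 25 mm above its underside
- wood_brush: wooden scrubbing brush with light bristles, 150 mm long (its own y), 60 mm wide (its own x) and 36 mm tall, 0.16 kg, lying bristles down on the worktop; the wooden back is the upper part, from 18 to 36 mm high and gripped across its x, where the pads meet it about 48 mm apart; the bristle part below is 36 x 100 mm and rigid. Origin at the centre of its underside, z up
- spice_rack: spice rack: fixed solid light-wood block with a thin dark foot, 75 mm (its x) by 170 mm (its y), 45 mm tall, with two round wells of 57 mm diameter and 35 mm depth (well floor 10 mm above the worktop) open to the top, centred at y = +45 mm and y = -45 mm in its own frame, x = 0. Origin at the centre of its underside, z up
- produce_crate: produce crate: fixed open slatted wooden crate, outside 136 mm (its x) by 226 mm (its y), 36 mm tall, walls and floor 6 mm thick, split by a 6 mm full-height divider at y = 0 into two equal square-ish bays, each 124 mm (x) by 104 mm (y) inside and centred at y = +55 mm and y = -55 mm in its own frame. Origin at the centre of its underside, z up
- brush_tray: brush tray: fixed shallow dark steel drip tray, outside 135 mm (its x) by 200 mm (its y), floor and rim 5 mm thick, rim top 14 mm above the worktop (9 mm above the tray floor), inside 125 by 190 mm. Origin at the centre of its underside, z up
- tomato_tin: bystander: closed tin with a red paper wrapper, 75 mm diameter, 110 mm tall, standing loose at the back; origin at the centre of its underside
- pasta_jar: bystander: tall glass jar of pasta with a dark lid, 83 mm diameter, 162 mm tall, standing loose at the back; origin at the centre of its underside
Things that resemble listed ones, but are neither listed nor needed, are in the scene too. What is shaped like the spice_b but green is not meant.

How it is judged:
At the end, for the whole second after the job is handed in: A jar upright (0.12 rad) in each well, within 10 mm of its centre in x and y, under 6 mm off its floor; lemon and garlic down in one bay each; brush on the tray floor, bristles down, within 30 mm of centre across, 25 mm along, 0.3 rad; all at rest ((((x of spice_a in the frame of spice_rack between -0.01 and 0.01 m and y of spice_a in the frame of spice_rack between 0.035 and 0.055 m and z of spice_a in the frame of spice_rack below 0.016 m) and (x of spice_b in the frame of spice_rack between -0.01 and 0.01 m and y of spice_b in the frame of spice_rack between -0.055 and -0.035 m and z of spice_b in the frame of spice_rack below 0.016 m)) or ((x of spice_a in the frame of spice_rack between -0.01 and 0.01 m and y of spice_a in the frame of spice_rack between -0.055 and -0.035 m and z of spice_a in the frame of spice_rack below 0.016 m) and (x of spice_b in the frame of spice_rack between -0.01 and 0.01 m and y of spice_b in the frame of spice_rack between 0.035 and 0.055 m and z of spice_b in the frame of spice_rack below 0.016 m))) and angle between each of spice_a, spice_b, wood_brush's own z axis and vertical below 0.12 rad and (((x of lemon_mid in the frame of produce_crate between -0.05 and 0.05 m and y of lemon_mid in the frame of produce_crate between 0.02 and 0.095 m and z of lemon_mid in the frame of produce_crate below 0.048 m) and (x of garlic_mid in the frame of produce_crate between -0.05 and 0.05 m and y of garlic_mid in the frame of produce_crate between -0.095 and -0.02 m and z of garlic_mid in the frame of produce_crate below 0.048 m)) or ((x of lemon_mid in the frame of produce_crate between -0.05 and 0.05 m and y of lemon_mid in the frame of produce_crate between -0.095 and -0.02 m and z of lemon_mid in the frame of produce_crate below 0.048 m) and (x of garlic_mid in the frame of produce_crate between -0.05 and 0.05 m and y of garlic_mid in the frame of produce_crate between 0.02 and 0.095 m and z of garlic_mid in the frame of produce_crate below 0.048 m))) and x of wood_brush in the frame of brush_tray between -0.03 and 0.03 m and y of wood_brush in the frame of brush_tray between -0.025 and 0.025 m and z of wood_brush in the frame of brush_tray below 0.012 m and angle between the y axis of wood_brush and the y axis of brush_tray, either way round below 0.3 rad and linear speed of each of spice_a, spice_b, lemon, garlic, wood_brush below 0.02 m/s); the robot touches nothing.
It fails at once if the tin is pushed more than 30 mm or tipped (distance of tomato_tin from where it was at the start of the episode above 0.03 m or angle between tomato_tin's own z axis and vertical above 0.3 rad).
It fails at once if the pasta jar is pushed more than 30 mm or tipped (distance of pasta_jar from where it was at the start of the episode above 0.03 m or angle between pasta_jar's own z axis and vertical above 0.3 rad).
It also fails if it takes over 128 s, if anything falls off the work surface, if the arm or the gripper's body presses on something with over 40 N, if the wrist force passes 120 N, or if a joint passes its speed limit or range.

## Robot

A 7-joint arm with a two-finger parallel gripper is mounted at the origin on a cart in front of the work surface, level with it; the furniture and walls round the work are solid. World frame = base frame: x ahead of the robot, y to its left, z up, the work surface at z = 0. Lengths are in m, angles in rad, forces in N, time in s.
With the tool pointing down it reaches from about 0.4 to 0.9 m from the base axis. Payload 5.6 kg.
Tool frame: the origin (TCP) lies midway between the tips of the shut fingers; the grasp point (between the pads) lies 19 mm behind it; z points along the fingers, y is the line along which they close (so a half turn about z gives the same grasp; the last joint's range is limited). The gripper opens to 92 mm and grips with 3 to 60 N. Pads are 20 mm wide; open, the fingers measure 128 mm over their backs; the gripper's body (75 mm by 189 mm) begins 69 mm behind the grasp point.
Start: joints at [-1.279, 0.468, -0.012, 1.603, 0.006, 1.071, -0.056], TCP at [0.214, 0.614, 0.215] pointing down, gripper open.
Joint ranges: [-2.53, 2.53], [-0.31, 2.02], [-1.57, 1.55], [0.28, 2.44], [-1.29, 4.43], [0.15, 1.84], [-2.92, 2.92]. Speed limits (rad/s): [2.57, 2.57, 3.14, 3.14, 3.14, 3.14, 3.14].

## Interface

Orientations are given as a unit quaternion [x, y, z, w].
In Python, from station import status, eyes, r gives the robot as it stands. The module is installed in compiled form; this text tells all that it offers.
- The arm moves only by the tool step_arm, never from a script. Its argument "commands" is text: rows parted by semicolons, each of 6 numbers parted by spaces: the shift along the tool's x, y, z in mm, then the turn, a rotation vector about the tool's x, y, z in rad. A call has 1 to 12 rows; each row is the pose to reach, as a shift and turn from the pose commanded when the call began, along the tool's axes at that moment; what a row does not reach only later rows make up. A row lasts 1/10 s, in which the tool goes at most 50 mm and 8.59 degrees, less where a joint would pass 70% of its speed; a pose out of reach is approached as far as the arm can. A call with a gripper value outside its range is refused whole. "claw" is the closure, from 0 (fully open) to 1 (shut), set as the call begins (left out, the last holds). The fingers move at their own pace and stop on an object; "newtons" is the grip in N (left out, the last holds). Time passes only in rows, so rows that repeat a pose let the fingers close. It gives the time, the measured TCP pose, the force, the opening and the grip force at its end, in the units of the state.
- status.read_state(): the state, without advancing time (a new reading comes with each control period).
- eyes.snapshot(name): name is "side" or "top" or "wrist"; returns (picture, depth): 400x640x3 uint8, blue, green, red; 400x640 float32, m along the optical axis (not along the pixel's ray), 0 where there is no reading.
- eyes.camera_params(name): a dict with "fx", "fy", "cx", "cy" (pixels), "dist_coeffs" ([k1, k2, p1, p2, k3] as OpenCV has them; the pictures are not rectified), "R" (3x3) and "t" (3): a world point X has camera coordinates R X + t; the wrist camera has in their place "mount" (4x4, takes a point from camera to tool coordinates, whose origin is the TCP and whose axes are the flange's). Camera axes: x right, y down, z forward; pixel columns grow to the right and rows downward; lengths in m; the calibration is good to about 2 mm. A picture is of the moment at which its call begins: read the wrist's pose just before it. camera_params takes no time and is no camera call.
- r.close_job(): hands the job in; it is judged then, once.
The state is a dict: "t": time; "qpos": joint angles; "joint_vel": joint speeds; "joint_torque": joint torques, N m; "position": TCP position; "tool_rot": TCP orientation; "wrist_force": force on the tool from outside, world axes, zero at the start; "wrist_torque": the same for the moment, N m; "finger_gap": opening from 0.0 (shut) to 1.0 (fully open); "finger_force": force on a finger pad.
Only numpy, scipy, OpenCV 4.12 (cv2) and the standard library are available. Lean on these libraries where they do the work, as an engineer would, in place of code of your own. Each camera call takes 0.05 s, during which the arm holds its last target. There are 200 camera calls.

## Working session

There is one attempt and no reset: what is moved stays moved. The work goes in short steps, Python scripts to look and compute and a tool call to move; the robot and the scene stay as the last step left them, time stands still between calls to the robot, and variables do not carry over. Pictures are saved under pics/ and viewed, at most 14 in all, crops included, and the job is handed in when it is done.

Besides the shell and the picture viewer there is one more tool, called after "Request:" as a command line: name --argument value ..., lists and objects as JSON in quotes. step_arm: Moves the arm, as the interface text tells. Its arguments: {"type":"object","properties":{"commands":{"type":"string"},"claw":{"type":"number"},"newtons":{"type":"number"}},"required":["commands"]}

```bash
mkdir -p pics; python3 - <<'E'
from station import status, eyes, r
import cv2,numpy as np
s=status.read_state(); print(s['t'],s['position'],s['tool_rot'])
for n in ['top','side']:
    p,d=eyes.snapshot(n); cv2.imwrite(f'pics/{n}0.png',p); np.save(f'{n}0.npy',d)
    c=eyes.camera_params(n); print(n,c)
print(eyes.camera_params('wrist'))
E
```

```text
0.0 [0.21346315 0.61334425 0.2136681 ] [ 1.66647229e-01  9.86016201e-01 -8.64744371e-04 -7.16913838e-05]
top {'fx': 517.0972047584327, 'fy': 517.0972047584327, 'cx': 327.563350323075, 'cy': 199.5108412422607, 'dist_coeffs': array([-0.06250329,  0.        ,  0.        ,  0.        ,  0.        ]), 'R': array([[ 0.0783264 , -0.99691431,  0.00518014],
       [-0.77937482, -0.06447299, -0.62323199],
       [ 0.62164287,  0.04477825, -0.78201985]]), 't': array([-0.01461898,  0.50461302,  1.35614857])}
side {'fx': 362.7318060732412, 'fy': 362.7318060732412, 'cx': 323.42707100012376, 'cy': 205.65247481613883, 'dist_coeffs': array([-0.03518611,  0.        ,  0.        ,  0.        ,  0.        ]), 'R': array([[ 0.96946085, -0.24524047,  0.00166785],
       [-0.2191204 , -0.86921981, -0.44321911],
       [ 0.11014499,  0.42931811, -0.89641176]]), 't': array([-0.57755329,  0.16892018,  1.06479672])}
{'fx': 315.73795051946576, 'fy': 315.73795051946576, 'cx': 316.9561667113835, 'cy': 201.48830154692678, 'dist_coeffs': array([-0.01102824,  0.        ,  0.        ,  0.        ,  0.        ]), 'mount': array([[-1.09544845e-03, -9.66001396e-01, -2.58534531e-01,
         7.14454465e-02],
       [ 9.99997911e-01, -6.12024564e-04, -1.95033745e-03,
        -1.40963975e-04],
       [ 1.72579922e-03, -2.58536127e-01,  9.66000048e-01,
        -1.69160422e-01],
       [ 0.00000000e+00,  0.00000000e+00,  0.00000000e+00,
         1.00000000e+00]])}
```

View pics/top0.png

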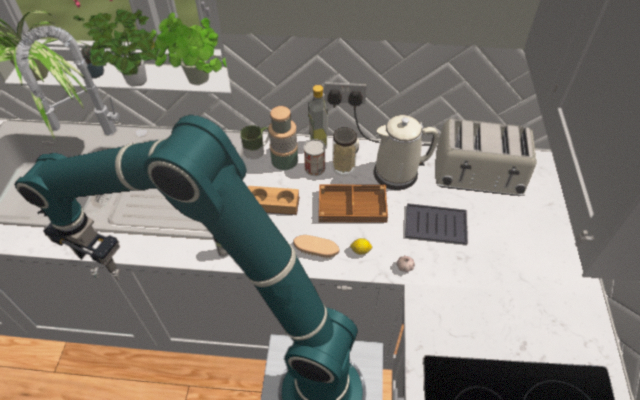

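View pics/side0.png

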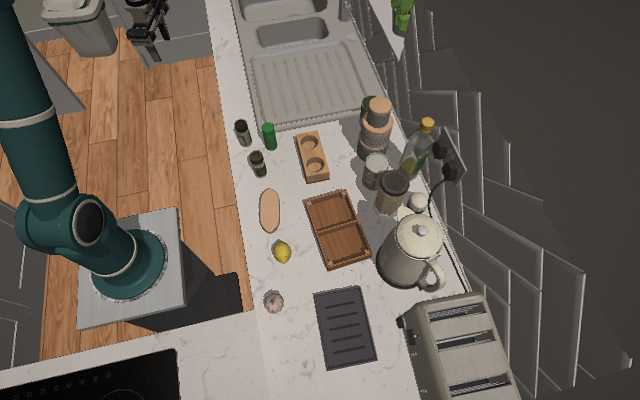

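```bash
cat > h.py <<'E'
import cv2,numpy as np
from scipy.spatial.transform import Rotation as Ro
from station import status, eyes, r
def K(c): return np.array([[c['fx'],0,c['cx']],[0,c['fy'],c['cy']],[0,0,1.]])
def cloud(n,d,pose=None):
    "world point of each pixel from depth"
    c=eyes.camera_params(n)
    v,u=np.mgrid[0:400,0:640]; uv=np.stack([u,v],-1).reshape(-1,1,2).astype(float)
    q=cv2.undistortPoints(uv,K(c),c['dist_coeffs']).reshape(400,640,2)
    P=np.concatenate([q*d[...,None],d[...,None]],-1).astype(float)
    if n!='wrist': W=(P-c['t'])@c['R']
    else:
        P=P@c['mount'][:3,:3].T+c['mount'][:3,3]
        W=P@Ro.from_quat(pose['tool_rot']).as_matrix().T+np.array(pose['position'])
    W[d<=0]=np.nan
    return W
def shot(n,name):
    s=status.read_state(); p,d=eyes.snapshot(n)
    cv2.imwrite(f'pics/{name}.png',p); np.save(f'{name}.npy',d)
    return p,cloud(n,d,s),s
def blob(W,box,z0,z1):
    x0,y0,x1,y1=box; w=W[y0:y1,x0:x1].reshape(-1,3)
    w=w[(w[:,2]>z0)&(w[:,2]<z1)]
    (c,sz,a)=cv2.minAreaRect((w[:,:2]*1000).astype(np.float32))
    return len(w),'c',np.round(c),'sz',np.round(sz),'a',round(a,1),'med',np.round(np.median(w,0)*1000),'top',np.round(np.percentile(w[:,2],98)*1000)
E
python3 - <<'E'
from h import *
S=cloud('side',np.load('side0.npy')); T=cloud('top',np.load('top0.npy'))
print('table',S[280,300],S[180,280],T[270,450])
for n,b,z in [('jarA',(228,115,254,150),(.09,.12)),('jarB',(244,145,270,180),(.09,.12)),('green',(258,118,280,152),(.09,.12)),('rack',(288,125,335,190),(.038,.055)),('crate',(295,182,375,275),(.028,.045)),('tray',(305,280,385,375),(.009,.022)),('brush',(252,183,286,238),(.028,.045)),('lemon',(268,236,296,268),(.012,.06)),('garlic',(258,286,290,318),(.012,.07)),('tin',(360,150,388,190),(.1,.12)),('pasta',(372,168,412,215),(.15,.18))]:
    print(n,*blob(S,b,*z))
for n,b,z in [('rack',(250,180,304,216),(.038,.055)),('crate',(312,178,394,226),(.028,.045)),('tray',(398,198,475,248),(.009,.022)),('brush',(288,230,345,262),(.028,.045)),('lemon',(348,233,375,258),(.012,.06)),('garlic',(393,252,418,276),(.012,.07)),('tin',(300,138,330,178),(.1,.12)),('pasta',(328,122,360,175),(.15,.18))]:
    print('T',n,*blob(T,b,*z))
E
```

```text
table [ 0.48218652 -0.17486749  0.00450491] [4.90964700e-01 1.67360846e-01 2.60893434e-04] [ 0.39997896 -0.36280238 -0.00251935]
jarA 138 c [405. 342.] sz [40. 40.] a 49.0 med [405. 337. 105.] top 110.0
jarB 151 c [434. 208.] sz [41. 40.] a 83.4 med [435. 204. 105.] top 109.0
green 139 c [477. 272.] sz [115.  39.] a 74.5 med [487. 303. 105.] top 110.0
rack 665 c [612. 218.] sz [174.  76.] a 89.4 med [612. 214.  45.] top 49.0
crate 764 c [669. -47.] sz [227. 230.] a 4.1 med [629. -52.  35.] top 40.0
tray 631 c [ 570. -330.] sz [200. 136.] a 86.7 med [ 572. -346.   14.] top 18.0
brush 745 c [440.  54.] sz [149.  58.] a 79.8 med [439.  49.  36.] top 40.0
lemon 308 c [449. -87.] sz [57. 55.] a 46.2 med [449. -94.  44.] top 53.0
garlic 311 c [ 398. -226.] sz [53. 51.] a 74.2 med [ 399. -228.   37.] top 50.0
tin 423 c [783.  92.] sz [74. 67.] a 71.6 med [783.  91. 108.] top 112.0
pasta 628 c [795. -13.] sz [79. 80.] a 78.5 med [794. -15. 162.] top 165.0
T rack 499 c [610. 216.] sz [163.  83.] a 88.4 med [616. 211.  43.] top 50.0
T crate 558 c [638. -62.] sz [171. 252.] a 5.1 med [625. -50.  34.] top 41.0
T tray 384 c [ 573. -327.] sz [199. 188.] a 86.3 med [ 563. -322.   12.] top 19.0
T brush 658 c [437.  58.] sz [148.  63.] a 78.3 med [435.  57.  35.] top 41.0
T lemon 272 c [446. -83.] sz [55. 54.] a 46.4 med [439. -83.  40.] top 52.0
T garlic 231 c [ 397. -221.] sz [53. 51.] a 20.3 med [ 389. -220.   34.] top 49.0
T tin 297 c [784.  94.] sz [83. 69.] a 4.8 med [784.  94. 106.] top 113.0
T pasta 366 c [791.  -9.] sz [91. 78.] a 4.0 med [790.  -8. 160.] top 166.0
```

```bash
cat >> h.py <<'E'
def go(x,y,z,yaw=None):
    "row to world mm x,y,z and closing-direction yaw (deg, mod 180)"
    s=status.read_state(); R=Ro.from_quat(s['tool_rot'])
    d=R.inv().apply(np.array([x,y,z])/1000-s['position'])*1000
    m=R.as_matrix(); cur=np.degrees(np.arctan2(m[1,1],m[0,1]))
    t=0 if yaw is None else (cur-yaw+90)%180-90
    print('row',np.round(d,1),'turn z',round(np.radians(t),3),'cur yaw',round(cur,1),'tilt',np.round(m[:2,2],3),'q7',round(s['qpos'][6],2),'t',s['t'])
E
python3 - <<'E'
from h import *
S=cloud('side',np.load('side0.npy')); T=cloud('top',np.load('top0.npy'))
for nm,W in (('S',S),('T',T)):
    w=W.reshape(-1,3); w=w[(w[:,2]>.13)&(w[:,2]<.35)&(w[:,0]<.86)&(w[:,0]>.5)&(abs(w[:,1])<.42)]
    for y in np.arange(-.42,.42,.04):
        k=w[(w[:,1]>=y)&(w[:,1]<y+.04)]
        if len(k)>4: print(nm,round(y,2),len(k),'minx',np.percentile(k[:,0],3).round(3),'maxz',np.percentile(k[:,2],97).round(3))
print('green',*blob(S,(260,118,278,134),.09,.12))
print('crate',*blob(S,(300,185,372,272),.03,.042))
m=(S[...,2]>.03)&(S[...,2]<.042)&(S[...,1]<.08)&(S[...,1]>-.18)&(S[...,0]>.54)&(S[...,0]<.72)
w=S[m];print(cv2.minAreaRect((w[:,:2]*1000).astype(np.float32)))
p,W,s=shot('wrist','w0')
go(405,342,250)
E
```

```text
S -0.42 1028 minx 0.697 maxz 0.188
S -0.38 944 minx 0.722 maxz 0.188
S -0.34 169 minx 0.743 maxz 0.208
S -0.3 329 minx 0.757 maxz 0.224
S -0.26 1050 minx 0.722 maxz 0.24
S -0.22 986 minx 0.714 maxz 0.264
S -0.18 549 minx 0.72 maxz 0.242
S -0.14 141 minx 0.75 maxz 0.227
S -0.06 363 minx 0.76 maxz 0.165
S -0.02 356 minx 0.756 maxz 0.165
S 0.02 26 minx 0.778 maxz 0.164
S 0.14 497 minx 0.778 maxz 0.232
S 0.18 496 minx 0.769 maxz 0.235
S 0.22 77 minx 0.776 maxz 0.234
T -0.42 522 minx 0.698 maxz 0.189
T -0.38 441 minx 0.721 maxz 0.188
T -0.34 182 minx 0.736 maxz 0.203
T -0.3 97 minx 0.77 maxz 0.221
T -0.26 432 minx 0.72 maxz 0.239
T -0.22 615 minx 0.711 maxz 0.262
T -0.18 549 minx 0.717 maxz 0.24
T -0.14 174 minx 0.742 maxz 0.226
T -0.06 156 minx 0.759 maxz 0.165
T -0.02 269 minx 0.753 maxz 0.166
T 0.02 52 minx 0.765 maxz 0.165
T 0.14 168 minx 0.777 maxz 0.23
T 0.18 459 minx 0.766 maxz 0.234
T 0.22 215 minx 0.773 maxz 0.234
green 132 c [487. 307.] sz [40. 39.] a 84.1 med [488. 304. 105.] top 110.0
crate 683 c [664. -48.] sz [218. 228.] a 3.8 med [624. -53.  36.] top 40.0
((633.5166625976562, -52.371337890625), (155.23745727539062, 232.15634155273438), 4.084167003631592)
row [-270.1 -193.5  -35.9] turn z 0.0 cur yaw 70.8 tilt [-0.    -0.001] q7 -0.06 t 0.15
```

Request:
step_arm --commands "-270 -193 -36 0 0 0;-270 -193 -36 0 0 0;-270 -193 -36 0 0 0;-270 -193 -36 0 0 0;-270 -193 -36 0 0 0;-270 -193 -36 0 0 0;-270 -193 -36 0 0 0;-270 -193 -36 0 0 0;-270 -193 -36 0 0 0;-270 -193 -36 0 0 0" --claw 0 --newtons 25

```text
t: 1.15
position: [0.4041, 0.344, 0.2503]
tool_rot: [0.166, 0.986, -0.0, -0.0]
wrist_force: [-0.7, 0.6, -0.2]
finger_gap: 0.999
finger_force: 0.0
```

```bash
python3 - <<'E'
from h import *
p,W,s=shot('wrist','w1'); print(s['position'],s['wrist_force'])
m=(W[...,2]>.095)&(W[...,2]<.12)
n,l,st,c=cv2.connectedComponentsWithStats(m.astype(np.uint8))
for i in range(1,n):
    if st[i,4]>150: print(st[i],cv2.minAreaRect((W[l==i][:,:2]*1000).astype(np.float32)), np.median(W[l==i][:,2]), np.median(p[l==i],0))
go(405,342,58)
E
```

```text
[0.40413909 0.34399064 0.25029002] [-0.67956288  0.59458558 -0.21008301]
[ 298  172   39   40 1203] ((406.7397155761719, 342.49371337890625), (39.76305389404297, 39.58020782470703), 33.340919494628906) 0.1042855833656153 [28. 41. 40.]
[ 295  251   37   37 1054] ((488.60809326171875, 308.6273498535156), (39.798011779785156, 39.66956329345703), 43.7608528137207) 0.10426506691877582 [ 65. 136.  52.]
row [ -1.7  -1.7 192.3] turn z 0.0 cur yaw 71.0 tilt [-0.001  0.   ] q7 0.5 t 1.2
```

View pics/w1.png

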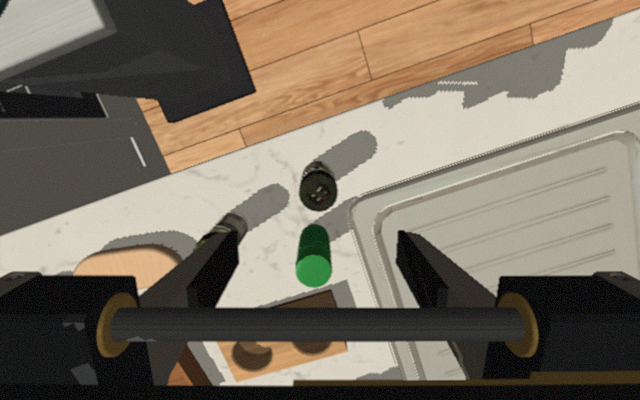

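Request:
step_arm --commands "-3 -1 50 0 0 0;-3 -1 100 0 0 0;-3 -1 150 0 0 0;-3 -1 180 0 0 0;-3 -1 192 0 0 0;-3 -1 192 0 0 0;-3 -1 192 0 0 0"

```text
t: 1.9
position: [0.4082, 0.3422, 0.0597]
tool_rot: [0.166, 0.986, 0.001, 0.001]
wrist_force: [0.4, 0.0, 0.5]
finger_gap: 0.996
finger_force: 0.0
```

Request:
step_arm --commands "0 0 0 0 0 0;0 0 0 0 0 0;0 0 0 0 0 0;0 0 0 0 0 0;0 0 0 0 0 0;0 0 0 0 0 0;0 0 0 0 0 0;0 0 0 0 0 0" --claw 1 --newtons 20

```text
t: 2.7
position: [0.4078, 0.3411, 0.0587]
tool_rot: [0.167, 0.986, 0.0, 0.0]
wrist_force: [0.1, 0.1, 1.6]
finger_gap: 0.44
finger_force: 20.0
```

Request:
step_arm --commands "0 0 -40 0 0 0;0 0 -80 0 0 0;0 0 -120 0 0 0;0 0 -160 0 0 0;0 0 -180 0 0 0;0 0 -180 0 0 0;0 0 -180 0 0 0"

```text
t: 3.4
position: [0.4072, 0.3406, 0.2378]
tool_rot: [0.167, 0.986, -0.0, -0.0]
wrist_force: [-0.3, -0.6, -0.3]
finger_gap: 0.439
finger_force: 20.0
```

```bash
python3 - <<'E'
from h import *
go(612,262,235,0)
E
```

```text
row [-219.2   -6.9    2.8] turn z 1.236 cur yaw 70.8 tilt [-0.001 -0.001] q7 0.51 t 3.4
```

Request:
step_arm --commands "-219 -7 3 0 0 1.236;-219 -7 3 0 0 1.236;-219 -7 3 0 0 1.236;-219 -7 3 0 0 1.236;-219 -7 3 0 0 1.236;-219 -7 3 0 0 1.236;-219 -7 3 0 0 1.236;-219 -7 3 0 0 1.236;-219 -7 3 0 0 1.236;-219 -7 3 0 0 1.236;-219 -7 3 0 0 1.236;-219 -7 3 0 0 1.236"

```text
t: 4.6
position: [0.6118, 0.2622, 0.2345]
tool_rot: [0.707, 0.707, -0.001, -0.0]
wrist_force: [0.9, 0.1, -1.1]
finger_gap: 0.44
finger_force: 20.0
```

```bash
python3 - <<'E'
from h import *
p,W,s=shot('wrist','w2'); print(s['position'],s['wrist_force'])
m=(W[...,2]>.038)&(W[...,2]<.052)&(W[...,0]>.54)&(W[...,0]<.70)&(W[...,1]>.08)
w=W[m]; print(len(w),cv2.minAreaRect((w[:,:2]*1000).astype(np.float32)))
go(612,262,235,0)
p,W,s=shot('side','s2')
print(*blob(W,(200,0,480,260),.235,.26))
E
```

```text
[0.61182673 0.26216076 0.23452926] [ 0.94969845  0.11477813 -1.11581138]
1985 ((613.2498779296875, 258.65234375), (89.50099182128906, 75.05707550048828), 89.40679168701172)
row [-0.2 -0.  -0.1] turn z 0.0 cur yaw 0.0 tilt [-0.001 -0.001] q7 -0.28 t 4.65
2277 c [768. 150.] sz [805. 386.] a 88.8 med [ 816. -123.  241.] top 259.0
```

View pics/w2.png

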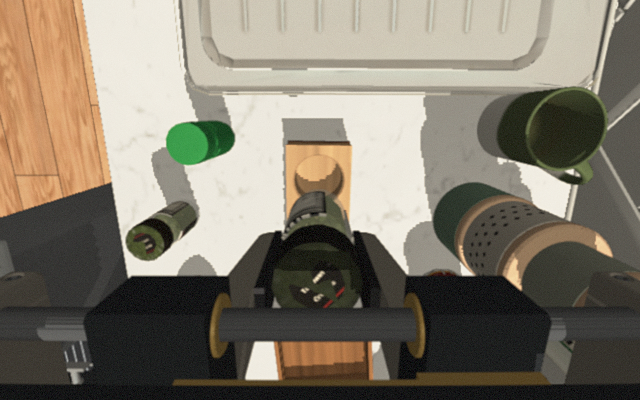

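Request:
step_arm --commands "0 1 50 0 0 0;0 1 90 0 0 0;0 1 110 0 0 0;0 1 130 0 0 0;0 1 145 0 0 0;0 1 155 0 0 0;0 1 165 0 0 0;0 1 165 0 0 0;0 1 165 0 0 0"

```text
t: 5.6
position: [0.6137, 0.2625, 0.0711]
tool_rot: [0.707, 0.707, 0.0, 0.0]
wrist_force: [0.7, 1.3, -1.6]
finger_gap: 0.44
finger_force: 20.0
```

Request:
step_arm --commands "0 0 1 0 0 0;0 0 1 0 0 0;0 0 1 0 0 0;0 0 1 0 0 0;0 0 1 0 0 0;0 0 1 0 0 0;0 0 1 0 0 0" --claw 0.25

```text
t: 6.3
position: [0.6132, 0.2624, 0.0696]
tool_rot: [0.707, 0.707, 0.0, -0.0]
wrist_force: [-0.2, -0.3, -0.1]
finger_gap: 0.749
finger_force: 0.0
```

Request:
step_arm --commands "0 0 -30 0 0 0;0 0 -70 0 0 0;0 0 -120 0 0 0;0 0 -160 0 0 0;0 0 -180 0 0 0;0 0 -180 0 0 0" --claw 0

```text
t: 6.9
position: [0.6151, 0.2629, 0.2537]
tool_rot: [0.707, 0.707, 0.003, 0.001]
wrist_force: [0.4, -0.3, 0.5]
finger_gap: 0.999
finger_force: 0.0
```

```bash
python3 - <<'E'
from h import *
p,W,s=shot('side','s3')
w=W[(W[...,2]>.1)&(W[...,2]<.13)&(abs(W[...,0]-.613)<.04)&(abs(W[...,1]-.263)<.05)]
print(len(w),cv2.minAreaRect((w[:,:2]*1000).astype(np.float32)),np.median(w[:,2]))
go(435,207,245,0)
E
```

```text
135 ((613.1253051757812, 262.34466552734375), (42.37461853027344, 35.181575775146484), 76.12088775634766) 0.11455854413927884
row [ -55.6 -178.8    5.5] turn z -0.0 cur yaw -0.0 tilt [0.002 0.002] q7 -0.28 t 6.95
```

Request:
step_arm --commands "-55 -179 0 0 0 0;-55 -179 0 0 0 0;-55 -179 0 0 0 0;-55 -179 0 0 0 0;-55 -179 0 0 0 0;-55 -179 0 0 0 0;-55 -179 0 0 0 0"

```text
t: 7.65
position: [0.435, 0.2076, 0.2491]
tool_rot: [0.707, 0.707, -0.0, 0.0]
wrist_force: [-0.1, 0.2, -0.7]
finger_gap: 1.001
finger_force: 0.0
```

```bash
python3 - <<'E'
from h import *
p,W,s=shot('wrist','w3')
w=W[(W[...,2]>.095)&(W[...,2]<.12)&(abs(W[...,0]-.435)<.04)&(abs(W[...,1]-.207)<.05)]
print(len(w),cv2.minAreaRect((w[:,:2]*1000).astype(np.float32)),np.median(w[:,2]))
go(435,208,58,0)
E
```

```text
1227 ((435.43646240234375, 209.546875), (39.73488235473633, 40.011863708496094), 35.45624542236328) 0.10437476022951939
row [  0.6  -0.2 191.1] turn z -0.0 cur yaw -0.0 tilt [ 0.    -0.001] q7 -0.44 t 7.7
```

Request:
step_arm --commands "1 0 50 0 0 0;1 0 100 0 0 0;1 0 150 0 0 0;1 0 180 0 0 0;1 0 191 0 0 0;1 0 191 0 0 0;1 0 191 0 0 0"

```text
t: 8.4
position: [0.4356, 0.2087, 0.0595]
tool_rot: [0.707, 0.707, 0.001, 0.0]
wrist_force: [0.6, -0.1, 0.5]
finger_gap: 0.998
finger_force: 0.0
```

Request:
step_arm --commands "0 0 0 0 0 0;0 0 0 0 0 0;0 0 0 0 0 0;0 0 0 0 0 0;0 0 0 0 0 0;0 0 0 0 0 0;0 0 0 0 0 0;0 0 0 0 0 0" --claw 1 --newtons 20

```text
t: 9.2
position: [0.4342, 0.2084, 0.0586]
tool_rot: [0.707, 0.707, 0.0, 0.0]
wrist_force: [-0.4, 0.2, 0.6]
finger_gap: 0.44
finger_force: 20.0
```

Request:
step_arm --commands "0 0 -40 0 0 0;0 0 -80 0 0 0;0 0 -120 0 0 0;0 0 -160 0 0 0;0 0 -180 0 0 0;0 0 -180 0 0 0;0 0 -180 0 0 0"

```text
t: 9.9
position: [0.4337, 0.2082, 0.2379]
tool_rot: [0.707, 0.707, -0.0, -0.0]
wrist_force: [0.1, 0.0, -1.6]
finger_gap: 0.442
finger_force: 20.0
```

```bash
python3 - <<'E'
from h import *
go(612.5,172.5,238,0)
E
```

```text
row [-35.8 178.8  -0.2] turn z 0.0 cur yaw 0.0 tilt [-0.001 -0.   ] q7 -0.43 t 9.9
```

Request:
step_arm --commands "-36 179 0 0 0 0;-36 179 0 0 0 0;-36 179 0 0 0 0;-36 179 0 0 0 0;-36 179 0 0 0 0;-36 179 0 0 0 0;-36 179 0 0 0 0;-36 179 0 0 0 0"

```text
t: 10.7
position: [0.6118, 0.1732, 0.2382]
tool_rot: [0.707, 0.708, -0.0, -0.001]
wrist_force: [1.1, 0.8, 0.3]
finger_gap: 0.441
finger_force: 20.0
```

```bash
python3 - <<'E'
from h import *
go(612.5,172.5,69,0)
E
```

```text
row [ -0.8   0.9 169.2] turn z 0.001 cur yaw 0.1 tilt [-0.001  0.001] q7 -0.12 t 10.7
```

Request:
step_arm --commands "-1 1 50 0 0 0;-1 1 90 0 0 0;-1 1 110 0 0 0;-1 1 130 0 0 0;-1 1 145 0 0 0;-1 1 158 0 0 0;-1 1 169 0 0 0;-1 1 169 0 0 0;-1 1 169 0 0 0"

```text
t: 11.6
position: [0.6144, 0.1714, 0.07]
tool_rot: [0.707, 0.707, 0.0, 0.0]
wrist_force: [-0.2, -0.2, -0.4]
finger_gap: 0.439
finger_force: 20.0
```

Request:
step_arm --commands "0 0 0 0 0 0;0 0 0 0 0 0;0 0 0 0 0 0;0 0 0 0 0 0;0 0 0 0 0 0;0 0 0 0 0 0;0 0 0 0 0 0" --claw 0.25

```text
t: 12.3
position: [0.6142, 0.1714, 0.0696]
tool_rot: [0.707, 0.707, 0.0, -0.0]
wrist_force: [0.1, 0.7, -0.1]
finger_gap: 0.753
finger_force: 0.0
```

Request:
step_arm --commands "0 0 -30 0 0 0;0 0 -70 0 0 0;0 0 -120 0 0 0;0 0 -160 0 0 0;0 0 -180 0 0 0;0 0 -180 0 0 0" --claw 0

```text
t: 12.9
position: [0.6161, 0.1717, 0.2534]
tool_rot: [0.707, 0.707, 0.003, 0.001]
wrist_force: [0.1, -0.6, -0.3]
finger_gap: 1.001
finger_force: 0.0
```

```bash
python3 - <<'E'
from h import *
p,W,s=shot('side','s4')
for y in (.263,.173):
    w=W[(W[...,2]>.1)&(W[...,2]<.14)&(abs(W[...,0]-.613)<.04)&(abs(W[...,1]-y)<.04)]
    print(len(w),cv2.minAreaRect((w[:,:2]*1000).astype(np.float32)),np.median(w[:,2]))
go(405,-85,240,0)
E
```

```text
134 ((613.421875, 262.40863037109375), (42.455360412597656, 35.16148376464844), 75.1580581665039) 0.11509458119888245
150 ((612.68896484375, 169.8219757080078), (41.06608963012695, 38.48424530029297), 34.22671127319336) 0.1149047685815576
row [-256.6 -209.8   10. ] turn z 0.0 cur yaw 0.0 tilt [0.003 0.001] q7 -0.12 t 12.95
```

Request:
step_arm --commands "-257 -168 10 0 0 0;-257 -168 10 0 0 0;-257 -168 10 0 0 0;-257 -168 10 0 0 0;-257 -168 10 0 0 0;-257 -168 10 0 0 0;-257 -168 10 0 0 0;-257 -168 10 0 0 0;-257 -168 10 0 0 0;-257 -168 10 0 0 0"

```text
t: 13.95
position: [0.4469, -0.0841, 0.2391]
tool_rot: [0.706, 0.708, -0.0, -0.0]
wrist_force: [-0.8, 0.3, -0.4]
finger_gap: 1.0
finger_force: 0.0
```

```bash
python3 - <<'E'
from h import *
p,W,s=shot('wrist','w5')
m=(W[...,2]>.02)&(W[...,2]<.06)&(abs(W[...,0]-.45)<.06)&(abs(W[...,1]+.087)<.06)
for z in (.01,.02,.03):
    w=W[m&(W[...,2]>z)]
    print(len(w),cv2.minAreaRect((w[:,:2]*1000).astype(np.float32)),np.percentile(w[:,2],98))
hsv=cv2.cvtColor(p,cv2.COLOR_BGR2HSV)
y=cv2.inRange(hsv,(20,120,60),(35,255,255))
n,l,st,c=cv2.connectedComponentsWithStats(y); i=1+np.argmax(st[1:,4]); print(st[i],c[i])
ct=cv2.findContours((l==i).astype(np.uint8),0,2)[0][0]
# contour rays onto plane z=25.5mm
C=eyes.camera_params('wrist'); q=cv2.undistortPoints(ct.astype(float),K(C),C['dist_coeffs']).reshape(-1,2)
R=Ro.from_quat(s['tool_rot']).as_matrix(); M=C['mount']
o=R@M[:3,3]+s['position']; d=np.c_[q,np.ones(len(q))]@M[:3,:3].T@R.T
P=o+d*((.0255-o[2])/d[:,2])[:,None]
print(cv2.fitEllipse((P[:,:2]*1000).astype(np.float32)),cv2.minAreaRect((P[:,:2]*1000).astype(np.float32)))
m2=(W[...,2]>.028)&(W[...,2]<.045)&(W[...,1]<.09)&(W[...,1]>-.2)&(W[...,0]>.53)&(W[...,0]<.73)
w=W[m2];print('crate',len(w),cv2.minAreaRect((w[:,:2]*1000).astype(np.float32)))
E
```

```text
1743 ((449.7472839355469, -85.75716400146484), (56.32598114013672, 56.13422775268555), 43.48139953613281) 0.05042777929890335
1743 ((449.7472839355469, -85.75716400146484), (56.32598114013672, 56.13422775268555), 43.48139953613281) 0.05042777929890335
1624 ((449.9480285644531, -85.95368957519531), (53.405670166015625, 55.7617301940918), 37.39399337768555) 0.050457616705482274
[ 300  150   40   56 1628] [319.53071253 177.89373464]
((450.80865478515625, -85.70453643798828), (47.62664794921875, 65.67815399169922), 179.5990447998047) ((450.374267578125, -86.1048583984375), (54.35056686401367, 55.67290496826172), 43.95847702026367)
crate 5349 ((640.9229736328125, -70.94732666015625), (165.2576904296875, 268.54766845703125), 4.437750816345215)
```

View pics/w5.png

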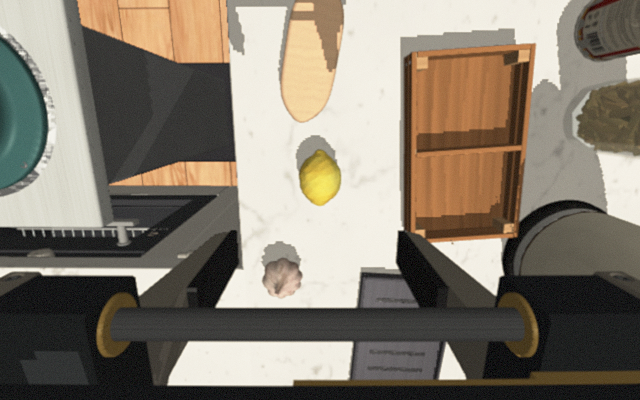

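Request:
step_arm --commands "-2 3 50 0 0 0;-2 3 100 0 0 0;-2 3 150 0 0 0;-2 3 195 0 0 0;-2 3 215 0 0 0;-2 3 225 0 0 0;-2 3 231 0 0 0;-2 3 231 0 0 0;-2 3 231 0 0 0"

```text
t: 14.9
position: [0.4503, -0.0875, 0.0095]
tool_rot: [0.707, 0.707, 0.001, 0.001]
wrist_force: [0.4, -0.0, 0.0]
finger_gap: 1.002
finger_force: 0.0
```

Request:
step_arm --commands "0 0 0 0 0 0;0 0 0 0 0 0;0 0 0 0 0 0;0 0 0 0 0 0;0 0 0 0 0 0;0 0 0 0 0 0;0 0 0 0 0 0;0 0 0 0 0 0" --claw 1 --newtons 12

```text
t: 15.7
position: [0.4494, -0.0876, 0.0087]
tool_rot: [0.707, 0.707, 0.0, 0.0]
wrist_force: [-0.7, 0.3, 2.1]
finger_gap: 0.552
finger_force: 12.0
```

Request:
step_arm --commands "0 0 -30 0 0 0;0 0 -70 0 0 0;0 0 -110 0 0 0;0 0 -140 0 0 0;0 0 -140 0 0 0;0 0 -140 0 0 0"

```text
t: 16.3
position: [0.449, -0.0871, 0.1485]
tool_rot: [0.707, 0.707, 0.0, -0.0]
wrist_force: [-0.3, -0.5, -2.2]
finger_gap: 0.555
finger_force: 12.0
```

```bash
cat >> h.py <<'E'
def rays(n,px,z,s=None):
    "pixels onto plane z (m)"
    C=eyes.camera_params(n); q=cv2.undistortPoints(np.array(px,float).reshape(-1,1,2),K(C),C['dist_coeffs']).reshape(-1,2)
    d=np.c_[q,np.ones(len(q))]
    if n=='wrist':
        R=Ro.from_quat(s['tool_rot']).as_matrix(); M=C['mount']; o=R@M[:3,3]+s['position']; d=d@M[:3,:3].T@R.T
    else: o=-C['R'].T@C['t']; d=d@C['R']
    return o+d*((z-o[2])/d[:,2])[:,None]
E
python3 - <<'E'
from h import *
s=dict(position=np.array([.4469,-.0841,.2391]),tool_rot=[.706,.708,0,0])
print(rays('wrist',[(404,53),(534,44),(413,243),(519,238),(415,152),(525,148)],.036,s).round(3))
go(630,-105,150,4)
E
```

```text
[[ 0.542  0.055  0.036]
 [ 0.683  0.065  0.036]
 [ 0.57  -0.166  0.036]
 [ 0.704 -0.16   0.036]
 [ 0.563 -0.052  0.036]
 [ 0.692 -0.047  0.036]]
row [-18.  180.9  -1.4] turn z -0.069 cur yaw 0.0 tilt [0.001 0.001] q7 0.36 t 16.3
```

Request:
step_arm --commands "91 173 0 0 0 -0.07;91 173 0 0 0 -0.07;91 173 0 0 0 -0.07;91 173 0 0 0 -0.07;91 173 0 0 0 -0.07;91 173 0 0 0 -0.07;91 173 0 0 0 -0.07"

```text
t: 17.0
position: [0.6203, 0.002, 0.1469]
tool_rot: [0.683, 0.731, -0.002, -0.001]
wrist_force: [-0.0, 0.3, -1.3]
finger_gap: 0.559
finger_force: 12.0
```

Request:
step_arm --commands "0 0 40 0 0 0;0 0 80 0 0 0;0 0 105 0 0 0;0 0 122 0 0 0;0 0 130 0 0 0;0 0 130 0 0 0;0 0 130 0 0 0"

```text
t: 17.7
position: [0.623, 0.0031, 0.0198]
tool_rot: [0.682, 0.731, 0.001, 0.001]
wrist_force: [-0.3, 0.5, -0.2]
finger_gap: 0.553
finger_force: 12.0
```

Request:
step_arm --commands "0 0 0 0 0 0;0 0 0 0 0 0;0 0 0 0 0 0;0 0 0 0 0 0;0 0 0 0 0 0" --claw 0.27

```text
t: 18.2
position: [0.6223, 0.0034, 0.0188]
tool_rot: [0.682, 0.731, 0.0, 0.0]
wrist_force: [-0.2, 0.5, 0.7]
finger_gap: 0.734
finger_force: 0.0
```

Request:
step_arm --commands "0 0 -20 0 0 0;0 0 -60 0 0 0;0 0 -110 0 0 0;0 0 -160 0 0 0;0 0 -210 0 0 0;0 0 -215 0 0 0;0 0 -215 0 0 0"

```text
t: 18.9
position: [0.623, 0.0034, 0.2353]
tool_rot: [0.682, 0.731, 0.002, 0.001]
wrist_force: [-0.2, -0.9, -0.3]
finger_gap: 0.73
finger_force: 0.0
```

```bash
python3 - <<'E'
from h import *
p,W,s=shot('wrist','w6')
go(400,-223,230,0)
E
```

```text
row [-210.5 -237.2    3.2] turn z 0.07 cur yaw 4.0 tilt [-0.     0.001] q7 0.26 t 18.95
```

View pics/w6.png

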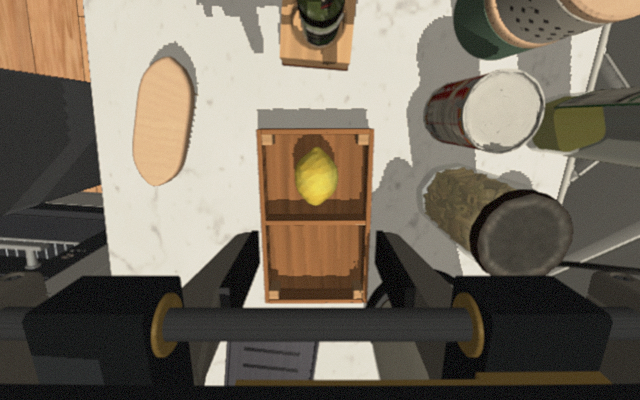

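Request:
step_arm --commands "-210 -237 3 0 0 0;-210 -237 3 0 0 0;-210 -237 3 0 0 0;-210 -237 3 0 0 0;-210 -237 3 0 0 0;-210 -237 3 0 0 0;-210 -237 3 0 0 0;-210 -237 3 0 0 0;-210 -237 3 0 0 0;-210 -237 3 0 0 0" --claw 0

```text
t: 19.95
position: [0.4016, -0.2212, 0.23]
tool_rot: [0.681, 0.732, -0.0, -0.0]
wrist_force: [-0.2, -0.3, 0.1]
finger_gap: 0.997
finger_force: 0.0
```

```bash
python3 - <<'E'
from h import *
s0=dict(position=np.array([.623,.0034,.2353]),tool_rot=[.682,.731,.002,.001])
print('crate',rays('wrist',[(258,129),(374,129),(262,302),(368,302),(263,220),(370,220)],.036,s0).round(3))
p,W,s=shot('wrist','w7')
m=(W[...,2]>.015)&(W[...,2]<.065)&(abs(W[...,0]-.4)<.06)&(abs(W[...,1]+.223)<.06)
w=W[m]; b=cv2.minAreaRect((w[:,:2]*1000).astype(np.float32)); print(len(w),b,np.percentile(w[:,2],98))
go(*b[0],8)
m=(W[...,2]>.009)&(W[...,2]<.022)&(W[...,1]<-.21)&(W[...,0]>.48)&(W[...,0]<.68)
w=W[m]; print('tray',cv2.minAreaRect((w[:,:2]*1000).astype(np.float32)))
E
```

```text
crate [[ 0.554  0.057  0.036]
 [ 0.685  0.066  0.036]
 [ 0.563 -0.165  0.036]
 [ 0.703 -0.156  0.036]
 [ 0.562 -0.051  0.036]
 [ 0.693 -0.042  0.036]]
1504 ((400.0220031738281, -222.75088500976562), (54.59066390991211, 52.01959991455078), 76.41326141357422) 0.05111541141439457
row [ -1.3  -1.4 222.1] turn z 0.0 cur yaw 4.2 tilt [-0.001 -0.   ] q7 0.63 t 20.0
tray ((572.1865844726562, -317.34918212890625), (176.84130859375, 136.2904510498047), 86.41464233398438)
```

Request:
step_arm --commands "-1 -1 50 0 0 0;-1 -1 100 0 0 0;-1 -1 150 0 0 0;-1 -1 190 0 0 0;-1 -1 210 0 0 0;-1 -1 222 0 0 0;-1 -1 222 0 0 0;-1 -1 222 0 0 0"

```text
t: 20.8
position: [0.4004, -0.2238, 0.0091]
tool_rot: [0.682, 0.732, 0.0, 0.0]
wrist_force: [0.5, 0.0, 0.1]
finger_gap: 1.001
finger_force: 0.0
```

Request:
step_arm --commands "0 0 0 0 0 0;0 0 0 0 0 0;0 0 0 0 0 0;0 0 0 0 0 0;0 0 0 0 0 0;0 0 0 0 0 0;0 0 0 0 0 0;0 0 0 0 0 0" --claw 1 --newtons 10

```text
t: 21.6
position: [0.3998, -0.2237, 0.0088]
tool_rot: [0.682, 0.731, 0.0, 0.0]
wrist_force: [0.1, 1.3, 4.4]
finger_gap: 0.572
finger_force: 10.0
```

Request:
step_arm --commands "0 0 -30 0 0 0;0 0 -70 0 0 0;0 0 -110 0 0 0;0 0 -140 0 0 0;0 0 -140 0 0 0;0 0 -140 0 0 0"

```text
t: 22.2
position: [0.3997, -0.2233, 0.1486]
tool_rot: [0.682, 0.732, 0.001, 0.0]
wrist_force: [0.3, 0.0, -0.5]
finger_gap: 0.572
finger_force: 10.0
```

```bash
python3 - <<'E'
from h import *
go(622,-103,150,4)
E
```

```text
row [104.3 230.2  -1.1] turn z 0.001 cur yaw 4.0 tilt [0.001 0.   ] q7 0.8 t 22.2
```

Request:
step_arm --commands "104 60 0 0 0 0;104 120 0 0 0 0;104 180 0 0 0 0;104 230 0 0 0 0;104 230 0 0 0 0;104 230 0 0 0 0;104 230 0 0 0 0;104 230 0 0 0 0"

```text
t: 23.0
position: [0.6197, -0.1046, 0.1464]
tool_rot: [0.682, 0.731, -0.002, -0.001]
wrist_force: [0.6, 0.0, -1.3]
finger_gap: 0.573
finger_force: 10.0
```

Request:
step_arm --commands "0 0 40 0 0 0;0 0 80 0 0 0;0 0 105 0 0 0;0 0 122 0 0 0;0 0 131 0 0 0;0 0 131 0 0 0;0 0 131 0 0 0"

```text
t: 23.7
position: [0.6223, -0.1044, 0.0187]
tool_rot: [0.682, 0.731, 0.0, 0.001]
wrist_force: [0.3, -0.8, 0.4]
finger_gap: 0.574
finger_force: 10.0
```

Request:
step_arm --commands "0 0 0 0 0 0;0 0 0 0 0 0;0 0 0 0 0 0;0 0 0 0 0 0;0 0 0 0 0 0" --claw 0.26

```text
t: 24.2
position: [0.6218, -0.1039, 0.0178]
tool_rot: [0.682, 0.731, 0.0, 0.0]
wrist_force: [-0.8, -0.5, -0.2]
finger_gap: 0.741
finger_force: 0.0
```

Request:
step_arm --commands "0 0 -20 0 0 0;0 0 -60 0 0 0;0 0 -110 0 0 0;0 0 -160 0 0 0;0 0 -210 0 0 0;0 0 -215 0 0 0;0 0 -215 0 0 0"

```text
t: 24.9
position: [0.6225, -0.104, 0.2343]
tool_rot: [0.682, 0.731, 0.001, 0.001]
wrist_force: [0.1, 0.8, -0.5]
finger_gap: 0.742
finger_force: 0.0
```

```bash
python3 - <<'E'
from h import *
p,W,s=shot('side','s7')
go(440,56,230,-11)
E
```

```text
row [ 171.9 -169.8    2.4] turn z 0.262 cur yaw 4.0 tilt [0.    0.001] q7 0.49 t 24.95
```

View pics/s7.png

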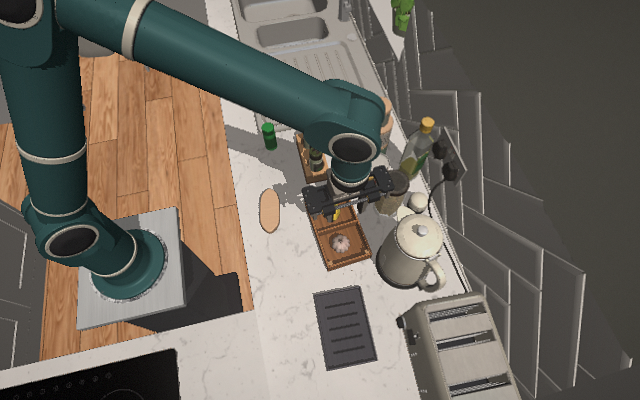

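Garlic sits in the near bay at (341,243), jars stand in the rack, and the brush is untouched at (269,210). Next the brush.

Request:
step_arm --commands "172 -170 2 0 0 0.26;172 -170 2 0 0 0.26;172 -170 2 0 0 0.26;172 -170 2 0 0 0.26;172 -170 2 0 0 0.26;172 -170 2 0 0 0.26;172 -170 2 0 0 0.26;172 -170 2 0 0 0.26;172 -170 2 0 0 0.26" --claw 0

```text
t: 25.85
position: [0.4407, 0.0545, 0.2302]
tool_rot: [0.772, 0.636, -0.001, 0.001]
wrist_force: [-0.7, 0.5, -0.7]
finger_gap: 0.999
finger_force: 0.0
```

```bash
python3 - <<'E'
from h import *
p,W,s=shot('wrist','w8')
m=(W[...,2]>.028)&(W[...,2]<.045)&(abs(W[...,0]-.44)<.07)&(abs(W[...,1]-.056)<.1)
w=W[m]; b=cv2.minAreaRect((w[:,:2]*1000).astype(np.float32)); print(len(w),b,np.median(w[:,2]))
go(*b[0],9.5,-11)
E
```

```text
5254 ((439.6511535644531, 55.27367401123047), (148.33773803710938, 59.16733169555664), 79.95764923095703) 0.03499651222954689
row [  0.9  -1.2 220.8] turn z -0.001 cur yaw -11.0 tilt [-0.    -0.002] q7 -0.29 t 25.9
```

Request:
step_arm --commands "1 -1 50 0 0 -0.017;1 -1 100 0 0 -0.017;1 -1 150 0 0 -0.017;1 -1 190 0 0 -0.017;1 -1 210 0 0 -0.017;1 -1 221 0 0 -0.017;1 -1 221 0 0 -0.017;1 -1 221 0 0 -0.017"

```text
t: 26.7
position: [0.4402, 0.0565, 0.0102]
tool_rot: [0.766, 0.643, 0.0, 0.0]
wrist_force: [-0.2, 0.2, 0.5]
finger_gap: 1.001
finger_force: 0.0
```

Request:
step_arm --commands "0 0 0 0 0 0;0 0 0 0 0 0;0 0 0 0 0 0;0 0 0 0 0 0;0 0 0 0 0 0;0 0 0 0 0 0;0 0 0 0 0 0;0 0 0 0 0 0" --claw 1 --newtons 25

```text
t: 27.5
position: [0.4394, 0.057, 0.0097]
tool_rot: [0.766, 0.643, 0.0, -0.0]
wrist_force: [-0.5, 1.7, 3.0]
finger_gap: 0.518
finger_force: 25.0
```

Request:
step_arm --commands "0 0 -30 0 0 0;0 0 -70 0 0 0;0 0 -110 0 0 0;0 0 -140 0 0 0;0 0 -140 0 0 0;0 0 -140 0 0 0"

```text
t: 28.1
position: [0.439, 0.0575, 0.1494]
tool_rot: [0.765, 0.644, 0.0, -0.0]
wrist_force: [0.3, 0.2, -2.6]
finger_gap: 0.519
finger_force: 25.0
```

```bash
python3 - <<'E'
from h import *
go(571,-330,150,-3.5)
E
```

```text
row [-359.1  196.5   -1. ] turn z -0.111 cur yaw -9.9 tilt [0.    0.001] q7 -0.08 t 28.1
```

Request:
step_arm --commands "-359 196 -1 0 0 -0.11;-359 196 -1 0 0 -0.11;-359 196 -1 0 0 -0.11;-359 196 -1 0 0 -0.11;-359 196 -1 0 0 -0.11;-359 196 -1 0 0 -0.11;-359 196 -1 0 0 -0.11;-359 196 -1 0 0 -0.11;-359 196 -1 0 0 -0.11;-359 196 -1 0 0 -0.11;-359 196 -1 0 0 -0.11;-359 196 -1 0 0 -0.11"

```text
t: 29.3
position: [0.5704, -0.3278, 0.1495]
tool_rot: [0.728, 0.685, 0.0, -0.001]
wrist_force: [0.5, -0.4, -2.3]
finger_gap: 0.517
finger_force: 25.0
```

Request:
step_arm --commands "0 0 40 0 0 0;0 0 80 0 0 0;0 0 105 0 0 0;0 0 122 0 0 0;0 0 133 0 0 0;0 0 133 0 0 0;0 0 133 0 0 0"

```text
t: 30.0
position: [0.5713, -0.3307, 0.0187]
tool_rot: [0.729, 0.685, 0.0, 0.001]
wrist_force: [-0.4, -0.0, -1.4]
finger_gap: 0.52
finger_force: 25.0
```

Request:
step_arm --commands "0 0 2 0 0 0;0 0 3 0 0 0;0 0 3 0 0 0;0 0 3 0 0 0"

```text
t: 30.4
position: [0.5708, -0.3306, 0.0149]
tool_rot: [0.729, 0.684, 0.0, 0.0]
wrist_force: [0.8, -0.4, -1.5]
finger_gap: 0.521
finger_force: 25.0
```

Request:
step_arm --commands "0 0 0 0 0 0;0 0 0 0 0 0;0 0 0 0 0 0;0 0 0 0 0 0;0 0 0 0 0 0;0 0 0 0 0 0" --claw 0.2

```text
t: 31.0
position: [0.5706, -0.3305, 0.0146]
tool_rot: [0.729, 0.684, 0.0, 0.0]
wrist_force: [-1.0, 0.1, 0.7]
finger_gap: 0.8
finger_force: 0.0
```

Request:
step_arm --commands "0 0 -20 0 0 0;0 0 -60 0 0 0;0 0 -110 0 0 0;0 0 -160 0 0 0;0 0 -210 0 0 0;0 0 -235 0 0 0;0 0 -235 0 0 0;0 0 -235 0 0 0"

```text
t: 31.8
position: [0.5704, -0.3304, 0.2507]
tool_rot: [0.729, 0.684, 0.001, 0.0]
wrist_force: [-0.0, -1.3, 0.1]
finger_gap: 0.799
finger_force: 0.0
```

```bash
python3 - <<'E'
from h import *
p,W,s=shot('wrist','w9')
def rect(z0,z1,x0,x1,y0,y1):
    w=W[(W[...,2]>z0)&(W[...,2]<z1)&(W[...,0]>x0)&(W[...,0]<x1)&(W[...,1]>y0)&(W[...,1]<y1)]
    return len(w),cv2.minAreaRect((w[:,:2]*1000).astype(np.float32)),np.median(w[:,2])
print('brush',rect(.03,.055,.5,.64,-.43,-.23)); print('tray',rect(.009,.018,.48,.66,-.45,-.2))
p,W,s=shot('side','s9')
print('tin',rect(.1,.12,.7,.86,.04,.14)); print('pasta',rect(.15,.18,.72,.86,-.07,.04))
for y in (.263,.173): print('jar',rect(.1,.14,.57,.65,y-.04,y+.04))
print('lemon',rect(.045,.09,.57,.69,-.04,.05)); print('garlic',rect(.045,.09,.57,.69,-.155,-.055))
E
```

```text
brush (4847, ((570.7819213867188, -332.3061218261719), (147.2404022216797, 60.199058532714844), 85.5361099243164), np.float64(0.04005570181392418))
tray (2021, ((571.5772705078125, -329.0531311035156), (200.05030822753906, 135.1724090576172), 86.627197265625), np.float64(0.012601677444811665))
tin (439, ((785.1099243164062, 91.68264770507812), (73.75641632080078, 73.30988311767578), 75.4844741821289), np.float64(0.10777193028540424))
pasta (630, ((795.050537109375, -13.288894653320312), (78.34955596923828, 79.35579681396484), 78.3237075805664), np.float64(0.162279893849235))
jar (138, ((612.9439697265625, 261.6484680175781), (40.05168151855469, 35.23696517944336), 76.19775390625), np.float64(0.11504260266507783))
jar (150, ((613.509033203125, 170.2393798828125), (39.281578063964844, 39.621551513671875), 33.98927307128906), np.float64(0.11498444998234034))
lemon (0, ((0.0, 0.0), (0.0, 0.0), 0.0), np.float64(nan))
garlic (0, ((0.0, 0.0), (0.0, 0.0), 0.0), np.float64(nan))
  return _methods._mean(a, axis=axis, dtype=dtype,
  ret = ret.dtype.type(ret / rcount)
```

View pics/s9.png

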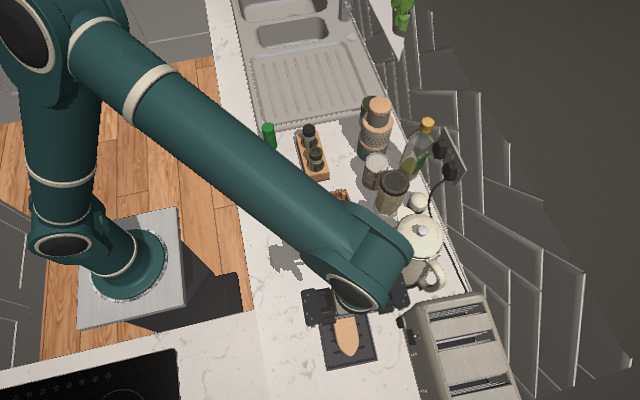

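```bash
python3 - <<'E'
from h import *
p,W,s=shot('top','t9')
cv2.imwrite('pics/t9c.png',cv2.resize(p[150:290,240:480],None,fx=3,fy=3))
for n,y in (('lemon',.003),('garlic',-.104)):
    w=W[(W[...,2]>.042)&(W[...,2]<.09)&(abs(W[...,0]-.625)<.05)&(abs(W[...,1]-y)<.045)]
    print(n,len(w),np.median(w,0) if len(w) else '',w[:,2].max() if len(w) else '')
E
```

```text
lemon 0  
garlic 80 [ 0.61542183 -0.10098895  0.04595369] 0.06109427216105757
```

View pics/t9c.png

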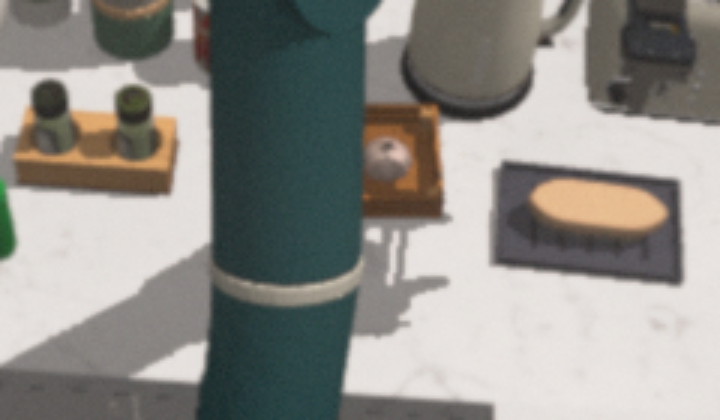

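```bash
python3 -c "
from station import r
print(r.close_job())"
```

```text
the job is handed in; nothing more can be done
None
```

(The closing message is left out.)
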